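# Clear a spice jar jammed across the tin dispenser

## Robot

A 6-joint arm with a two-finger parallel gripper is mounted at the origin on a cart in front of the work surface, level with it; the furniture and walls round the work are solid. World frame = base frame: x ahead of the robot, y to its left, z up, the work surface at z = 0. Lengths are in mm, angles in rad, forces in N, time in s.
With the tool pointing down it reaches from about 375 to 750 mm from the base axis. Payload 9 kg.
Tool frame: the origin (TCP) lies on the centre line of the jaws, within the pads' length; the fingertips stand ctrl.tip_extent ahead of it and the grasp point (between the pads) lies 3 mm ahead of it (ctrl.tip_extent is the distance from the TCP to the fingertips, in mm); z points along the fingers, y is the direction in which the jaws open and shut (so a half turn about z gives the same grasp; the last joint's range is limited). The gripper opens to 85 mm and grips with 20 to 120 N. Pads are 22 mm wide; open, the fingers measure 114 mm over their backs; the gripper's body (76 mm by 85 mm) begins 54 mm behind the grasp point. The pads swing forward as they close: fully open they stand 13 mm farther back than shut.
Start: joints at [1.046, 0.104, 0.097, 1.564, 0, 1.353], TCP at [181.209, 572.012, 253.331] pointing down, gripper open.
Joint ranges: [-2.99, 2.99], [-0.84, 1.86], [-1.1, 1.16], [-1.84, 2.11], [-1.51, 1.56], [-3.14, 3.14]. Speed limits (rad/s): [2.22, 2.22, 2.57, 3.14, 3.14, 3.14].

## Interface

Orientations are given as a rotation vector (axis times angle).
In Python, from plant import ctrl gives the robot as it stands.
- The arm moves only by the tool apply_moves, never from a script. Its argument "motion" is a list of rows, each a list of 3 entries, a list of its own where there are three numbers: the shift along the tool's x, y, z in mm, then the turn, a rotation vector about the tool's x, y, z in rad, then the closure, from 0 (fully open) to 1 (shut). In form: [[[tx, ty, tz], [wx, wy, wz], fingers], ...]. A call has 1 to 20 rows; each row is the pose to reach, as a shift and turn from the pose commanded when the call began, along the tool's axes at that moment; what a row does not reach only later rows make up. A row lasts 1/8 s, in which the tool goes at most 62.5 mm and 10.7 degrees, less where a joint would pass 70% of its speed; a pose out of reach is approached as far as the arm can. A call with a gripper value outside its range is refused whole. The fingers move at their own pace and stop on an object; "grip_force" is the grip in N (left out, the last holds). Time passes only in rows, so rows that repeat a pose let the fingers close. It gives the time, the measured TCP pose, the force and the opening at its end, in the units of the state.
- ctrl.sense(): the state, without advancing time (a new reading comes with each control period).
- ctrl.camera(name): name is "side" or "top" or "wrist"; returns the picture (384x512x3 uint8, red, green, blue); there is no depth.
- ctrl.camera_info(name): a dict with "fx", "fy", "cx", "cy" (pixels), "xyz" and "orientation" of the camera in the world. Camera axes: x right, y down, z forward; pixel columns grow to the right and rows downward; lengths in mm; the calibration is good to about 2 mm. The wrist camera is an equidistant fisheye: a pixel r from the principal point sees the ray r / f radians off the axis. A picture is of the moment at which its call begins: read the wrist's pose just before it. camera_info takes no time and is no camera call; for the wrist camera it gives the pose at the moment of the call.
- ctrl.hand_in(): hands the job in, once; it reports no verdict.
Trained networks look in the newest picture that a camera, given by its name, has taken for a name from the list of things; names that differ only in an ending like _2 or _b are one class to them, and where a whole thing is asked for, a point or a joint stands for the part that bears it (a point fixed in the world has none). Each returns a list of dicts, best first, with "confidence" (0 to 1); they miss things now and then, are a little off and sometimes report something else, mostly with a low value. They report only what shows in the picture. A call takes as long as a camera call. They do not tell look-alikes from the thing itself.
- ctrl.search_frame(camera, name): "box" ([left, top, width, height] in pixels, round what is visible of it).
- ctrl.outline_of(camera, name): "pixels" (384x512 bool, what is visible of it) and "box" ([left, top, width, height] in pixels, round what is visible of it).
- ctrl.tip_of(camera, name): "pixel" ([column, row] in pixels: a listed point, or the origin of a listed thing).
The state is a dict: "t": time; "q": joint angles; "qd": joint speeds; "effort": joint torques, N m; "eef_pos": TCP position; "tcp_rot": TCP orientation; "force": force on the tool from outside, world axes, zero at the start; "torque": the same for the moment, N m; "finger_gap": finger opening in mm.
Only numpy, scipy, OpenCV 4.12 (cv2) and the standard library are available. Lean on these libraries where they do the work, as an engineer would, in place of code of your own. Each camera call takes 0.05 s, during which the arm holds its last target.

## Task

A spice jar was dropped into the tin dispenser by mistake and has wedged across its funnel, under the hold-down wires. Push it back up the chute into the open loading tray, lift it out and lay it in the empty compartment of the wooden spice tray without dropping it. Then swing the blue loading lid down and press until its catch holds it fully shut, leaving the tins, the other jars and the mill where they are.

Things in the scene. Friction and masses are not known exactly. Their poses are not given: they have to be found in the camera images.
- dispenser: Gravity-feed tin dispenser, fixed: plywood deck, white walls 66 mm high and 4 thick, on runners, 430 mm long, 136 wide. Origin on the worktop near its middle; x across it (lid catch on the -x side), y up the chute, z up. The deck climbs 10 deg from the tin outlet (y -0.205) to a crest (y 0.08, z 0.073). Inside width 78 mm up to y -0.09, then a funnel widening to 112 mm at y -0.02 and beyond.
- chute_crest (a point): On the deck's crest, mid-width (dispenser frame 0, 0.08, 0.073; same axes). From y -0.125 to 0.06 two 6 mm steel hold-down wires run up the chute 63 mm above the deck. The 42 mm slot between them is open at its upper end: closed fingers fit down through it and can move along it and out into the loading tray. The jar cannot pass up through it.
- loading_tray (a point): On the floor of the loading tray, mid-width, on its lowest line (dispenser frame 0, 0.135, 0.063). The floor is dished (10 deg either way), from the crest to the back wall (y 0.222); walls 76 mm high, 112 mm apart; open above while the lid is up. A jar pushed past the crest rolls to this line and rests on or near it, across the chute.
- jar_center (a point): Centre of the jammed spice jar: glass with red cap, 106 mm long, 45 mm thick at the cap, 42 at the glass, about 0.11 kg, lying on the deck. Its z axis runs along the jar towards the cap. At first it lies across the funnel (dispenser y about -0.01), ends wedged on the walls, under the wires. A light push uphill on its middle rolls it up; let go before the crest, it may roll back; skewed, it can bind a little: ease off, push on.
- lid (a joint): Angle of the blue loading lid: 0 shut (flat), starts 1.65 to 1.9 (standing open, leaning back). A spring hinge holds it open: let go at less than about 1 rad it swings up again. A roller catch must be passed in the last 0.1 rad (5 to 6 N near the free edge); then it stays at 0.
- lid_hinge (a point): Middle of the lid's hinge line, along the dispenser's x axis, on the back wall (dispenser frame 0, 0.224, 0.1425). Axes as the dispenser.
- lid_edge (a point): On the lid's outer (upper when shut) face at mid-width, 150 mm from the hinge near the free edge (thumb tab to 168 mm). Lid plate 4 mm thick, 134 mm wide. To shut, push on the outer face, which looks away from the chute while open.
- tray_space (a point): Centre of the floor of the empty compartment of the wooden spice tray (loose, 0.9 kg, 202 x 142 x 32 mm). Compartment inside 130 x 130 mm, floor 6 mm over the worktop, walls 6 mm thick, 26 mm above the floor. Its x axis points to the other compartment, where a yellow-capped jar lies.
- tin_out: Tin lying in the dispenser's outlet, 57 mm diameter, 72 long; origin at the centre of its base end. Leave it.
- jar_yellow: Yellow-capped spice jar, 42 x 96 mm, lying in the spice tray's other compartment; origin at its base. Leave it.
- tin_a: Tin standing beyond the dispenser, 57 mm diameter, 72 high; origin under its base. Leave it.
- tin_b: Second standing tin, like tin_a. Leave it.
- pepper_mill: Grey mill standing beyond the spice tray, 44 x 90 mm; origin under its base. Leave it.
- spice_b: Red-capped spice jar standing by the mill, 45 x 106 mm; origin under its base. Leave it.
Mind the look-alikes: they are no part of the job. What is shaped like the part that bears jar_center but green is not meant.

How it is judged (in metres and radians):
On the way, in this order (a step that is already met when the one before it is completed fails the run):
1. the jar has been pushed back up past the crest and lies in the loading tray (y of jar_center in the frame of dispenser between 0.105 and 0.19 m and z of jar_center in the frame of dispenser between 0.075 and 0.105 m), for 0.2 s.
2. the jar lies in the empty compartment of the spice tray, let go (x of jar_center in the frame of tray_space between -0.05 and 0.05 m and y of jar_center in the frame of tray_space between -0.05 and 0.05 m and z of jar_center in the frame of tray_space between 0.01 and 0.032 m and contact force between jar and the fingers below 0.05 N), for 0.3 s.
At the end, for the whole second after the job is handed in: The jar lies at rest in the spice tray's empty compartment (centre within 50 mm of its middle, lying on its floor), the lid is held shut by its catch (under 0.03 rad), and the tin is still in the outlet (moved under 30 mm) (x of jar_center in the frame of tray_space between -0.05 and 0.05 m and y of jar_center in the frame of tray_space between -0.05 and 0.05 m and z of jar_center in the frame of tray_space between 0.01 and 0.032 m and linear speed of jar below 0.03 m/s and value of joint lid below 0.03 rad and distance of tin_out from where it was at the start of the episode below 0.03 m); the robot touches nothing.
It fails at once if the glass jar is dropped or flung (faster than 1.3 m/s) (linear speed of jar above 1.3 m/s).
It fails at once if a tin, the mill or a standing jar is moved more than 30 mm (distance of any of tin_out, tin_a, tin_b, pepper_mill, spice_b from where it was at the start of the episode above 0.03 m).
It fails at once if the jar lying in the spice tray is moved more than 50 mm (distance of jar_yellow from where it was at the start of the episode above 0.05 m).
It also fails if it takes over 69 s, if anything falls off the work surface, if the arm or the gripper's body presses on something with over 40 N, if the wrist force passes 120 N, or if a joint passes its speed limit or range.

## Working session

There is one attempt and no reset: what is moved stays moved. The work goes in short steps, Python scripts to look and compute and a tool call to move; the robot and the scene stay as the last step left them, time stands still between calls to the robot, and variables do not carry over. Pictures are saved under pics/ and viewed, and the job is handed in when it is done.

Besides the shell and the picture viewer there is one more tool, called after "Request:" as a command line: name --argument value ..., lists and objects as JSON in quotes. apply_moves: Moves the arm, as the interface text tells. Its arguments: {"type":"object","properties":{"motion":{"type":"array"},"grip_force":{"type":"number"}},"required":["motion"]}

```bash
ls; mkdir -p pics; python3 - <<'E'
from plant import ctrl
import cv2
s=ctrl.sense(); print({k:s[k] for k in s}); print(ctrl.tip_extent)
for n in ["side","top","wrist"]:
    print(n,ctrl.camera_info(n))
    im=ctrl.camera(n); cv2.imwrite(f"pics/{n}0.png",im[:,:,::-1])
    for nm in ["dispenser","chute_crest","loading_tray","jar_center","lid_hinge","lid_edge","tray_space","tin_out","jar_yellow"]:
        r=ctrl.tip_of(n,nm); print(nm,[(x['pixel'],round(x['confidence'],2)) for x in r[:3]])
print(ctrl.sense()['t'])
E
```

```text
pics
{'t': 0.0, 'q': array([1.04632226e+00, 1.04679439e-01, 9.64383196e-02, 1.56391945e+00,
       2.58095025e-05, 1.35310334e+00]), 'qd': array([ 0.00115972, -0.001269  , -0.00211809, -0.00247818,  0.00127386,
        0.00120202]), 'effort': array([ 4.02881906e-04, -5.56933486e+01,  5.03645003e+01,  1.72390480e-02,
       -3.77561300e-04,  5.26179872e-05]), 'eef_pos': array([181.01011549, 571.70816462, 252.51691543]), 'tcp_rot': array([-4.79923783e-01, -3.10419304e+00,  1.98205896e-03]), 'force': array([ 0.24315719, -0.72151621, -0.66980815]), 'torque': array([0.05474424, 0.01422247, 0.01378823]), 'finger_gap': 85.59945153398509}
22.0
side {'fx': 395.2982919831593, 'fy': 395.2982919831593, 'cx': 251.64872757474566, 'cy': 186.9676889244773, 'xyz': array([ 109.19480924, -907.36574705,  950.39828923]), 'orientation': array([-2.23680027,  0.50987946, -0.25220942])}
dispenser [([214.1, 210.8], 0.59)]
chute_crest [([201.3, 179.9], 0.76)]
loading_tray [([192.7, 176.7], 0.81), ([261.8, 210.8], 0.41)]
jar_center [([219.7, 196.4], 0.82), ([167.5, 152.0], 0.55), ([272.8, 301.3], 0.44)]
lid_hin
[... 551 characters left out ...]
0.4], 0.58), ([212.9, 228.9], 0.39)]
loading_tray [([212.6, 229.2], 0.71)]
jar_center [([144.9, 233.0], 0.75)]
lid_hinge [([183.6, 225.7], 0.6)]
lid_edge [([156.6, 226.1], 0.75)]
tray_space [([377.6, 222.8], 0.58), ([259.5, 224.2], 0.2)]
tin_out [([308.4, 221.9], 0.79)]
jar_yellow [([389.6, 198.8], 0.77)]
wrist {'fx': 297.3186396354542, 'fy': 297.3186396354542, 'cx': 257.67632055448735, 'cy': 191.20951471659356, 'xyz': array([105.29168476, 595.82140692, 373.67542278]), 'orientation': array([2.32156468, 1.70033017, 0.26539936])}
dispenser []
chute_crest []
loading_tray []
jar_center []
lid_hinge [([88.9, 382.5], 0.91)]
lid_edge []
tray_space []
tin_out [([8.4, 359.6], 0.63)]
jar_yellow []
1.5
```

View pics/side0.png

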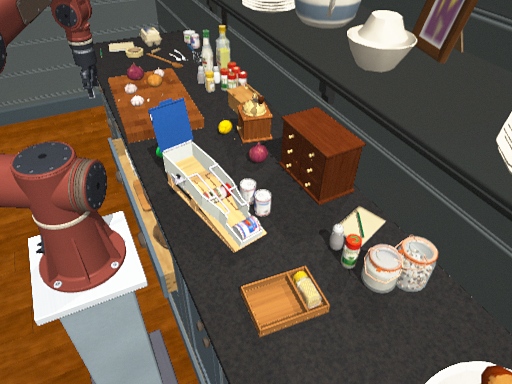

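View pics/top0.png

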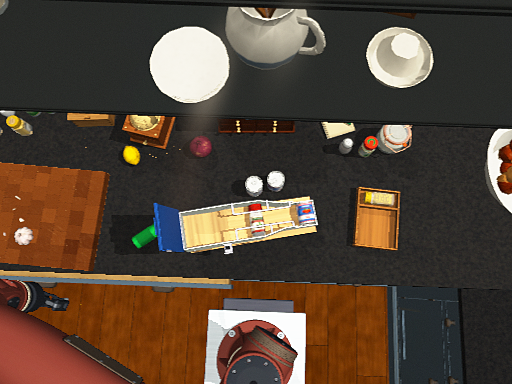

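View pics/wrist0.png

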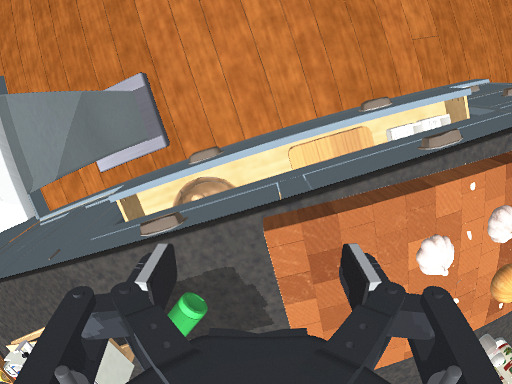

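```bash
cat > h.py <<'E'
import numpy as np, cv2, json
from scipy.spatial.transform import Rotation as R
from scipy.optimize import least_squares
import pickle,os
def cam(info): 
    return info
def ray(info,px):
    d=np.array([(px[0]-info['cx'])/info['fx'],(px[1]-info['cy'])/info['fy'],1.])
    return R.from_rotvec(info['orientation']).apply(d)
def on_z(info,px,z):
    d=ray(info,px); o=info['xyz']; return o+d*(z-o[2])/d[2]
def proj(info,P):
    c=R.from_rotvec(info['orientation']).inv().apply(np.atleast_2d(P)-info['xyz'])
    return np.c_[info['fx']*c[:,0]/c[:,2]+info['cx'],info['fy']*c[:,1]/c[:,2]+info['cy']]
def fproj(info,P):
    c=R.from_rotvec(info['orientation']).inv().apply(np.atleast_2d(P)-info['xyz'])
    th=np.arctan2(np.hypot(c[:,0],c[:,1]),c[:,2]); ph=np.arctan2(c[:,1],c[:,0])
    return np.c_[info['fx']*th*np.cos(ph)+info['cx'],info['fy']*th*np.sin(ph)+info['cy']]
E
python3 - <<'E'
from h import *
from plant import ctrl
I={n:ctrl.camera_info(n) for n in ["side","top"]}
pickle.dump(I,open('I.pkl','wb'))
pts={ # name: dispenser pt
'chute_crest':(0,80,73),'loading_tray':(0,135,63),'lid_hinge':(0,224,142.5),'dispenser':(0,0,0)}
obs=[('side','chute_crest',(201.3,179.9)),('side','loading_tray',(192.7,176.7)),('side','lid_hinge',(173.6,147.9)),('side','dispenser',(214.1,210.8)),
('top','chute_crest',(229.4,223.6)),('top','loading_tray',(212.6,229.2)),('top','lid_hinge',(183.6,225.7)),('top','dispenser',(254.9,225.5))]
def T(p,P): return R.from_euler('z',p[2]).apply(np.atleast_2d(P))+[p[0],p[1],0]
def f(p): return np.concatenate([(proj(I[c],T(p,pts[n]))[0]-o) for c,n,o in obs])
r=least_squares(f,[100,0,0],loss='soft_l1',f_scale=2); print(r.x, r.fun.reshape(-1,2).round(1))
for n,px,z in [('tray',(377.6,222.8),6),('jy',(389.6,198.8),27),('tinout',(308.4,221.9),40),('jar',(257,218),85)]:
    print(n,on_z(I['top'],px,z).round(0))
print(on_z(I['side'],(272.2,303.4),6))
t=cv2.imread('pics/top0.png');s=cv2.imread('pics/side0.png')
cv2.imwrite('pics/t1.png',cv2.resize(t[180:270,110:330],None,fx=3.6,fy=3.6,interpolation=3))
cv2.imwrite('pics/t2.png',cv2.resize(t[180:260,340:420],None,fx=6,fy=6,interpolation=3))
cv2.imwrite('pics/s1.png',cv2.resize(s[90:255,145:285],None,fx=3.6,fy=3.6,interpolation=3))
E
```

```text
[104.80685187   2.66979422  -1.00690294] [[-68.7  34.1]
 [-47.4  29.4]
 [-13.1  24.6]
 [-95.7  35.1]
 [ 12.9  79.8]
 [ 21.3  58.6]
 [ 34.5  36.3]
 [  0.4  98.9]]
tray [ 454. -402.    6.]
jy [ 536. -440.   27.]
tinout [ 443. -162.   40.]
jar [443.  10.  85.]
[ 439.26479019 -388.77009197    6.        ]
```

View pics/t1.png

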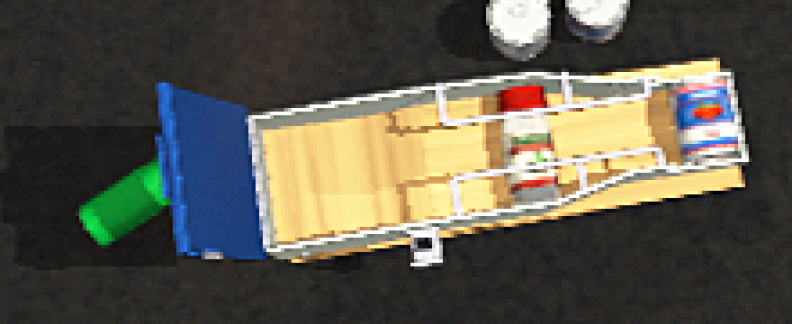

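View pics/t2.png

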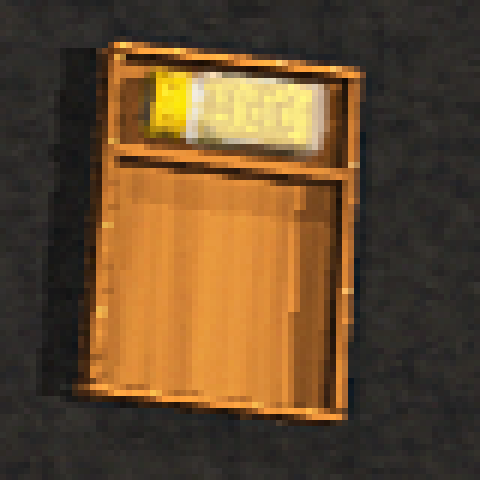

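View pics/s1.png

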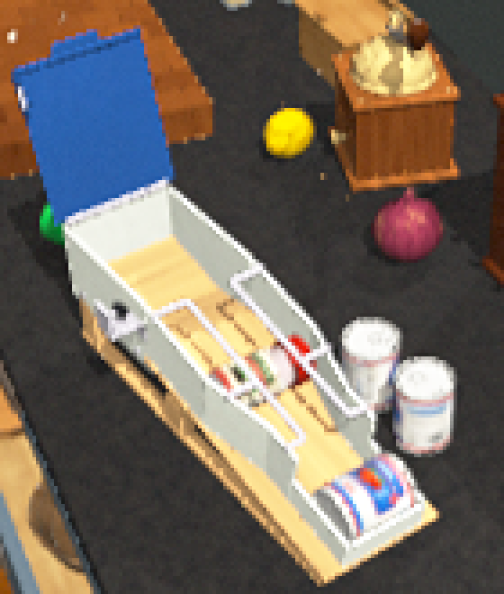

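```bash
python3 - <<'E'
from h import *
I=pickle.load(open('I.pkl','rb'))
pts={'chute_crest':(0,80,73),'loading_tray':(0,135,63),'lid_hinge':(0,224,142.5),'dispenser':(0,0,0)}
obs=[('side','chute_crest',(201.3,179.9)),('side','loading_tray',(192.7,176.7)),('side','lid_hinge',(173.6,147.9)),
('top','chute_crest',(229.4,223.6)),('top','loading_tray',(212.6,229.2)),('top','lid_hinge',(183.6,225.7))]
def T(p,P): return R.from_euler('z',p[2]).apply(np.atleast_2d(P))+[p[0],p[1],0]
def f(p): return np.concatenate([(proj(I[c],T(p,pts[n]))[0]-o) for c,n,o in obs])
for a in (0,-.15,.15):
  r=least_squares(f,[430,0,a],loss='soft_l1',f_scale=1); print(r.x, r.cost)
p=r.x; print(r.fun.reshape(-1,2).round(1))
def overlay(p,tag):
    ca,sa=np.cos(.1745),np.sin(.1745)
    dk=lambda x,y,h=0:(x,y,73-(80-y)*np.tan(.1745)+h)
    segs=[]
    for s in(-1,1):
        segs+=[[dk(s*21,-125,63),dk(s*21,60,63)]]
        segs+=[[dk(s*56,-20,0),dk(s*56,80,0)],[dk(s*56,80,0),(s*56,135,63)],[(s*56,135,63),(s*56,222,79)],[dk(s*39,-205),dk(s*39,-90)],[dk(s*39,-90),dk(s*56,-20)],[(s*67,224,142.5),(s*67,224,142.5)]]
    segs+=[[(-56,222,79),(56,222,79)],[(-56,135,63),(56,135,63)],[dk(-56,80),dk(56,80)],[(-67,224,142.5),(67,224,142.5)],[(-68,-215,0),(68,-215,0)]]
    for c in('top','side'):
        im=cv2.imread(f'pics/{c}0.png'); x0,x1,y0,y1=(110,330,180,270) if c=='top' else (145,285,90,255)
        im=cv2.resize(im[y0:y1,x0:x1],None,fx=3.6,fy=3.6,interpolation=3)
        for a,b in segs:
            q=(proj(I[c],T(p,[a,b]))-[x0-.5,y0-.5])*3.6
            cv2.line(im,tuple(int(v) for v in q[0]),tuple(int(v) for v in q[1]),(0,255,0),1)
        cv2.imwrite(f'pics/ov_{c}_{tag}.png',im)
overlay(p,'a')
E
```

```text
[4.46439191e+02 2.40807336e+01 3.00126176e-01] 9.048532689951628
[4.46439111e+02 2.40807024e+01 3.00125405e-01] 9.048532689794378
[4.46439205e+02 2.40807389e+01 3.00126306e-01] 9.048532690002485
[[ 0.3  2.1]
 [-0.5  0. ]
 [ 1.5 -0.4]
 [-0.2 -0. ]
 [ 0.5 -0.9]
 [-1.1  6.7]]
```

View pics/ov_top_a.png

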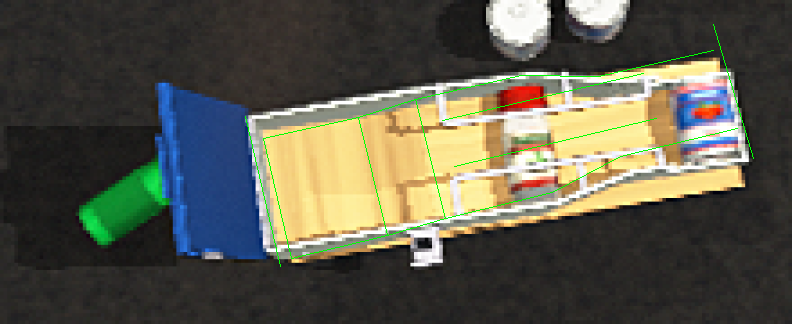

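View pics/ov_side_a.png

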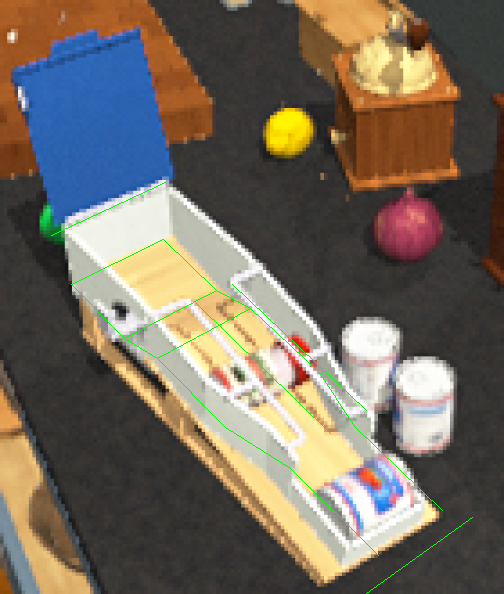

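```bash
cat >> h.py <<'E'
def T(p,P): return R.from_euler('z',p[2]).apply(np.atleast_2d(P))+[p[0],p[1],0]
def dk(x,y,h=0): return (x,y,73-(80-y)*np.tan(.1745)+h)
def segs():
    S=[]
    for s in(-1,1):
        S+=[[dk(s*24,-125,63),dk(s*24,60,63)],[dk(s*24,-125,63),dk(s*42,-125,63)],[dk(s*24,60,63),dk(s*56,60,63)]]
        S+=[[dk(s*56,-20,0),dk(s*56,80,0)],[dk(s*56,80,0),(s*56,135,63)],[(s*56,135,63),(s*56,222,79)],[dk(s*39,-205),dk(s*39,-90)],[dk(s*39,-90),dk(s*56,-20)]]
        S+=[[dk(s*56,-20,66),dk(s*56,80,66)],[(s*60,222,139),(s*60,135,139)],[dk(s*39,-205,66),dk(s*39,-90,66)],[dk(s*39,-90,66),dk(s*56,-20,66)],]
    S+=[[(-56,222,79),(56,222,79)],[(-56,135,63),(56,135,63)],[dk(-56,80),dk(56,80)],[(-67,224,142.5),(67,224,142.5)]]
    return S
def overlay(I,p,tag,extra=()):
    for c in('top','side'):
        im=cv2.imread(f'pics/{c}0.png'); x0,x1,y0,y1=(110,330,180,270) if c=='top' else (145,285,90,255)
        im=cv2.resize(im[y0:y1,x0:x1],None,fx=3.6,fy=3.6,interpolation=3)
        for a,b in segs()+list(extra):
            q=(proj(I[c],T(p,[a,b]))-[x0-.5,y0-.5])*3.6
            cv2.line(im,tuple(int(v) for v in q[0]),tuple(int(v) for v in q[1]),(0,255,0),1)
        cv2.imwrite(f'pics/ov_{c}_{tag}.png',im)
E
python3 - <<'E'
from h import *
I=pickle.load(open('I.pkl','rb'))
ct=lambda x,y:np.array([110-.5+x/3.6,180-.5+y/3.6]); cs=lambda x,y:np.array([145-.5+x/3.6,90-.5+y/3.6])
W=[dk(24,60,63),dk(24,-125,63),dk(-24,60,63),dk(-24,-125,63)]
obs=[('top',w,ct(*q)) for w,q in zip(W,[(443,124),(648,92),(455,180),(660,152)])]
obs+=[('side',w,cs(*q)) for w,q in zip(W,[(240,283),(355,410),(188,305),(298,440)])]
obs+=[('top',(67,224,142.5),ct(247,115)),('top',(-67,224,142.5),ct(268,258)),('side',(67,224,142.5),cs(168,182)),('side',(-67,224,142.5),cs(66,222))]
def f(p): return np.concatenate([(proj(I[c],T(p,n))[0]-o) for c,n,o in obs])
r=least_squares(f,[440,0,.1],loss='soft_l1',f_scale=1); print(r.x, r.cost); print(r.fun.reshape(-1,2).round(1))
p=r.x; overlay(I,p,'b'); pickle.dump(p,open('disp.pkl','wb'))
E
```

```text
[4.35701891e+02 2.38330060e+01 2.17878997e-01] 14.614420022110867
[[-0.2 -0.2]
 [-0.2  0.3]
 [-1.  -0.8]
 [-0.7 -2. ]
 [-2.9  0.6]
 [-1.2  2.5]
 [-0.6 -0. ]
 [ 2.2  0.8]
 [ 0.2 -2.4]
 [ 0.4  0.3]
 [ 1.6 -0.2]
 [-3.1  1.9]]
```

View pics/ov_top_b.png

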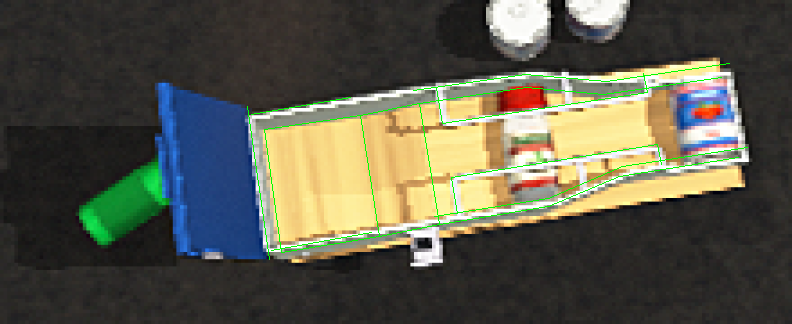

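View pics/ov_side_b.png

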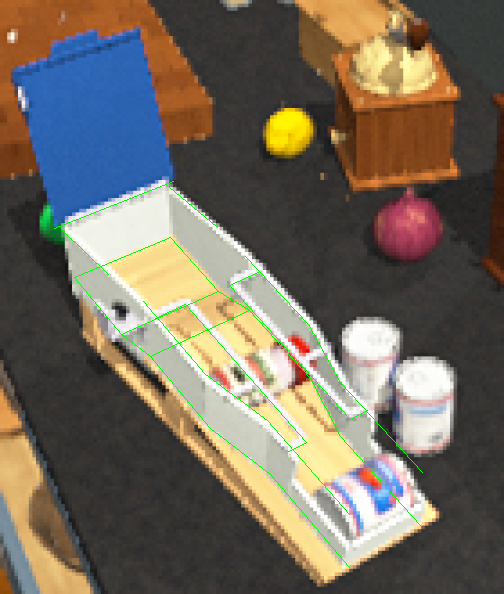

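```bash
cat >> h.py <<'E'
def Rdown(yaw):
    # tool z down, tool y along direction yaw (world angle)
    y=np.array([np.cos(yaw),np.sin(yaw),0]); z=np.array([0,0,-1.]); x=np.cross(y,z)
    return R.from_matrix(np.c_[x,y,z])
def rel(cur_pos,cur_rot,pos,rot):
    c=R.from_rotvec(cur_rot) if not isinstance(cur_rot,R) else cur_rot
    return c.inv().apply(np.array(pos)-cur_pos).round(1),(c.inv()*rot).as_rotvec().round(4)
E
python3 - <<'E'
from h import *
from plant import ctrl
I=pickle.load(open('I.pkl','rb'));p=pickle.load(open('disp.pkl','rb'))
ct=lambda x,y:np.array([110-.5+x/3.6,180-.5+y/3.6])
inv=lambda P:R.from_euler('z',-p[2]).apply(P-[p[0],p[1],0])
for q in [(523,86),(533,196),(528,141)]: print('jar',inv(on_z(I['top'],ct(*q),80)).round(1))
c2=lambda x,y:np.array([340-.5+x/6,180-.5+y/6])
C=[on_z(I['top'],c2(*q),32) for q in [(115,45),(365,70),(346,418),(85,388)]]
loc=np.array([[136,71,32],[136,-71,32],[-66-5,-71,32],[-71,71,32]]) # comp centre x: outer from -71 to 131
loc[:,0]=[131,131,-71,-71]
f=lambda a:(T(a,loc)-np.array(C))[:,:2].ravel()
r=least_squares(f,[450,-400,0]); print('tray',r.x,r.fun.round(1)); pickle.dump(r.x,open('tray.pkl','wb'))
s=ctrl.sense(); print(R.from_rotvec(s['tcp_rot']).as_matrix().round(3), s['t'])
yaw=p[2]+np.pi/2
for yw in (yaw,yaw+np.pi):
  rt=Rdown(yw); 
  for d in [(0,-58),(0,-62)]:
    P=T(p,[d[0],d[1],0])[0]
    for z in (400,): print(yw,P, rel(s['eef_pos'],s['tcp_rot'],[P[0],P[1],z],rt), 'wz')
E
```

```text
jar [ 53.8 -16.4  80. ]
jar [-46.8  -7.6  80. ]
jar [  3.1 -12.   80. ]
tray [ 4.38744828e+02 -3.92992503e+02 -8.30011648e-02] [ 3.5  0.1  0.8  0.9 -2.6  0.9 -1.8 -1.9]
[[-0.953  0.302  0.   ]
 [ 0.302  0.953  0.   ]
 [-0.     0.    -1.   ]] 1.5
1.7886753234663968 [448.23912717 -32.79576489   0.        ] (array([-437.2, -495.9, -146.7]), array([ 1.000e-04,  0.000e+00, -5.247e-01])) wz
1.7886753234663968 [449.10376417 -36.70119737   0.        ] (array([-439.2, -499.4, -146.7]), array([ 1.000e-04,  0.000e+00, -5.247e-01])) wz
4.9302679770561895 [448.23912717 -32.79576489   0.        ] (array([-437.2, -495.9, -146.7]), array([ 0.0000e+00, -1.0000e-04,  2.6169e+00])) wz
4.9302679770561895 [449.10376417 -36.70119737   0.        ] (array([-439.2, -499.4, -146.7]), array([ 0.0000e+00, -1.0000e-04,  2.6169e+00])) wz
```

Request:
apply_moves --motion '[[[0,0,-62],[0,0,0],1],[[0,0,-124],[0,0,0],1],[[-40,-45,-147],[0,0,-0.1],1],[[-437,-496,-147],[0,0,-0.525],1],[[-437,-496,-147],[0,0,-0.525],1],[[-437,-496,-147],[0,0,-0.525],1],[[-437,-496,-147],[0,0,-0.525],1],[[-437,-496,-147],[0,0,-0.525],1],[[-437,-496,-147],[0,0,-0.525],1],[[-437,-496,-147],[0,0,-0.525],1],[[-437,-496,-147],[0,0,-0.525],1],[[-437,-496,-147],[0,0,-0.525],1],[[-437,-496,-147],[0,0,-0.525],1],[[-437,-496,-147],[0,0,-0.525],1],[[-437,-496,-147],[0,0,-0.525],1]]'

```text
t: 3.38
eef_pos: [447.8, -32.6, 400.4]
tcp_rot: [-0.341, 3.123, 0.001]
force: [0.9, 0.9, 0.8]
finger_gap: 0.3
```

```bash
python3 - <<'E'
from h import *
from plant import ctrl
p=pickle.load(open('disp.pkl','rb'))
info=ctrl.camera_info('wrist'); im=ctrl.camera('wrist')[:,:,::-1].copy()
cv2.imwrite('pics/w1raw.png',im)
im=cv2.resize(im,None,fx=1.5,fy=1.5)
for a,b in segs():
    P=np.linspace(a,b,12); q=(fproj(info,T(p,P))+.5)*1.5
    cv2.polylines(im,[q.astype(int)],False,(0,255,0),1)
cv2.imwrite('pics/w1.png',im); print(info['xyz'],ctrl.tip_extent,ctrl.sense()['force'])
E
```

```text
[370.09147486 -49.34928117 520.76498311] 22.0 [ 0.02019622 -0.14432658  0.79270904]
```

View pics/w1.png

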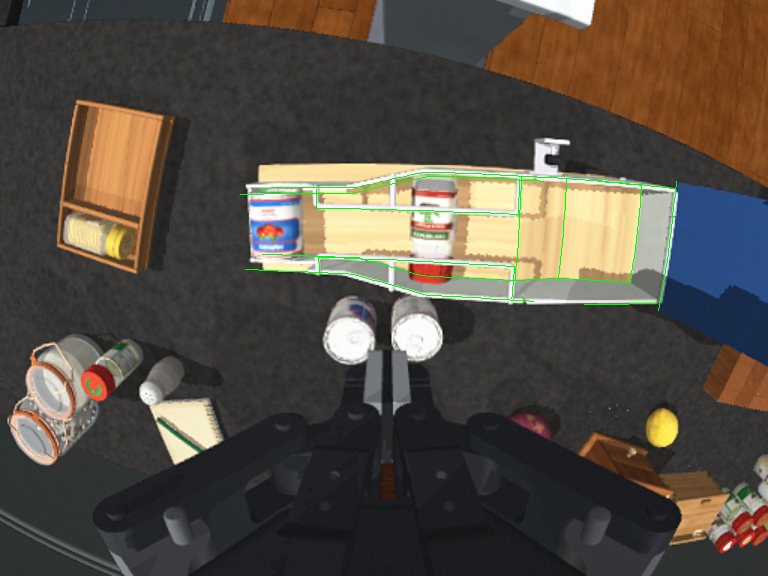

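Request:
apply_moves --motion '[[[0,0,62],[0,0,0],1],[[0,0,124],[0,0,0],1],[[0,0,180],[0,0,0],1],[[0,0,220],[0,0,0],1],[[0,0,250],[0,0,0],1]]'

```text
t: 4.05
eef_pos: [447.3, -31.2, 148.8]
tcp_rot: [0.346, -3.122, -0.001]
force: [0.5, -0.5, 0.1]
finger_gap: -0.0
```

```bash
python3 - <<'E'
from h import *
from plant import ctrl
p=pickle.load(open('disp.pkl','rb'))
s=ctrl.sense();print(s['eef_pos'],s['force'])
info=ctrl.camera_info('wrist'); im=ctrl.camera('wrist')[:,:,::-1].copy()
im=cv2.resize(im,None,fx=1.5,fy=1.5)
for a,b in segs():
    P=np.linspace(a,b,12); q=(fproj(info,T(p,P))+.5)*1.5
    cv2.polylines(im,[q.astype(int)],False,(0,255,0),1)
cv2.imwrite('pics/w2.png',im)
im=ctrl.camera('side')[:,:,::-1]; cv2.imwrite('pics/s2.png',cv2.resize(im[90:255,125:305],None,fx=3.5,fy=3.5))
E
```

```text
[447.30800805 -31.24178625 148.75814179] [ 0.45768427 -0.49685504  0.07916449]
```

View pics/w2.png

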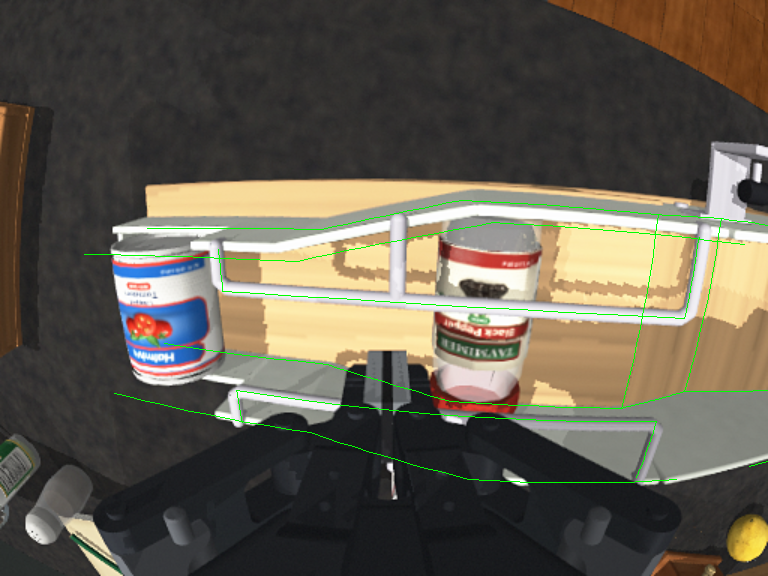

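View pics/s2.png

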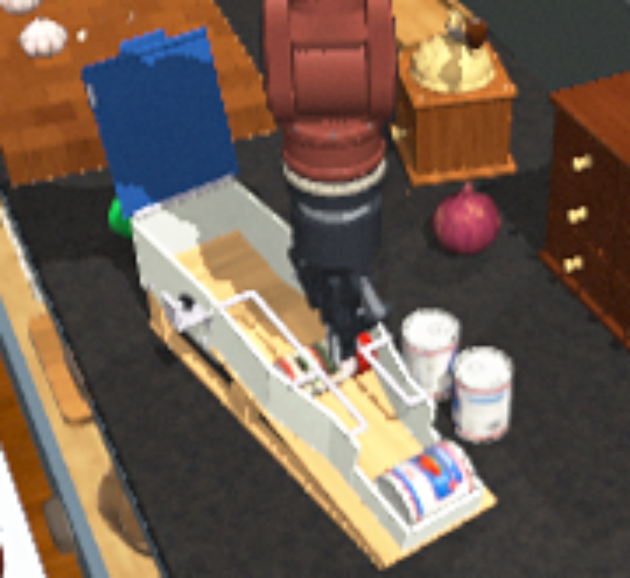

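Request:
apply_moves --motion '[[[0,0,20],[0,0,0],1],[[0,0,40],[0,0,0],1],[[0,0,55],[0,0,0],1],[[0,0,65],[0,0,0],1],[[0,0,65],[0,0,0],1]]'

```text
t: 4.78
eef_pos: [447.9, -32.6, 85.2]
tcp_rot: [0.342, -3.122, -0.0]
force: [-0.9, -0.0, 0.0]
finger_gap: 0.3
```

Request:
apply_moves --motion '[[[0,6,-1],[0,0,0],1],[[0,12,-2],[0,0,0],1],[[0,18,-3],[0,0,0],1],[[0,24,-4],[0,0,0],1],[[0,30,-5],[0,0,0],1],[[0,36,-6],[0,0,0],1],[[0,42,-7],[0,0,0],1]]'

```text
t: 5.65
eef_pos: [439.0, 8.4, 92.6]
tcp_rot: [-0.342, 3.122, -0.001]
force: [0.1, -4.2, 3.2]
finger_gap: 0.3
```

```bash
python3 - <<'E'
from h import *
from plant import ctrl
im=ctrl.camera('wrist')[:,:,::-1].copy()
im=cv2.resize(im,None,fx=1.5,fy=1.5)
cv2.imwrite('pics/w3.png',im)
E
```

```text
(no output)
```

View pics/w3.png

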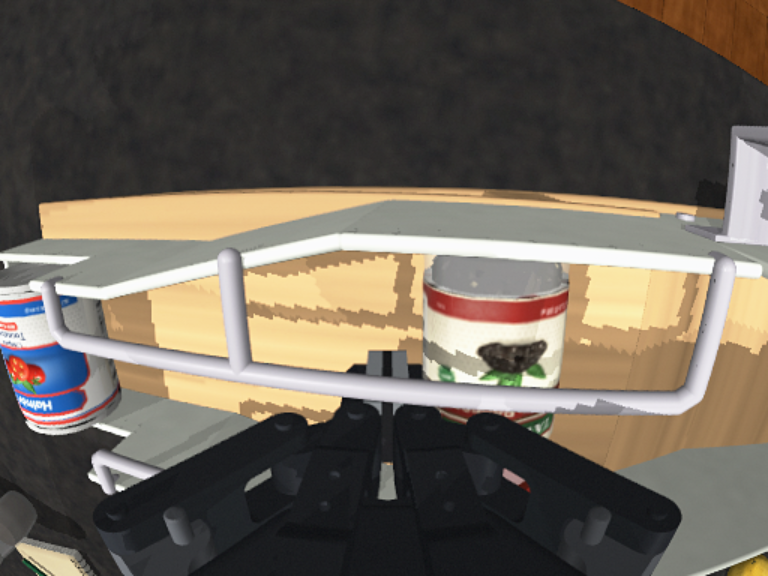

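Request:
apply_moves --motion '[[[0,6,-1],[0,0,0],1],[[0,12,-2],[0,0,0],1],[[0,18,-3],[0,0,0],1],[[0,24,-4],[0,0,0],1],[[0,30,-5],[0,0,0],1],[[0,36,-6],[0,0,0],1],[[0,42,-7],[0,0,0],1],[[0,48,-8],[0,0,0],1],[[0,54,-9],[0,0,0],1],[[0,60,-10],[0,0,0],1],[[0,66,-12],[0,0,0],1],[[0,72,-13],[0,0,0],1],[[0,78,-14],[0,0,0],1],[[0,84,-15],[0,0,0],1],[[0,90,-16],[0,0,0],1]]'

```text
t: 7.58
eef_pos: [419.3, 96.5, 108.3]
tcp_rot: [0.342, -3.123, -0.0]
force: [0.1, -0.2, 0.1]
finger_gap: 0.1
```

```bash
python3 - <<'E'
from h import *
from plant import ctrl
im=ctrl.camera('wrist')[:,:,::-1].copy()
im=cv2.resize(im,None,fx=1.5,fy=1.5)
cv2.imwrite('pics/w4.png',im)
E
```

```text
(no output)
```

View pics/w4.png

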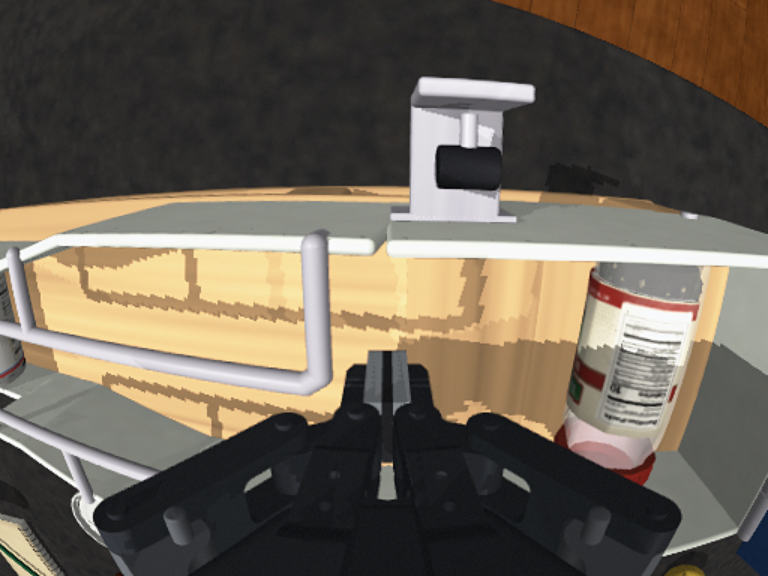

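Request:
apply_moves --motion '[[[0,3,-40],[0,0,0],1],[[0,10,-90],[0,0,0],0.6],[[0,20,-140],[0,0,0],0],[[0,20,-170],[0,0,0],0],[[0,20,-170],[0,0,0],0],[[0,20,-170],[0,0,0],0]]'

```text
t: 8.38
eef_pos: [414.9, 115.6, 277.5]
tcp_rot: [0.342, -3.122, -0.0]
force: [-0.9, -0.4, -0.5]
finger_gap: 85.5
```

```bash
python3 - <<'E'
from h import *
from plant import ctrl
p=pickle.load(open('disp.pkl','rb'))
s=ctrl.sense();print(s['eef_pos'],s['finger_gap'],ctrl.tip_extent)
info=ctrl.camera_info('wrist'); im=ctrl.camera('wrist')[:,:,::-1].copy()
pickle.dump(info,open('wi5.pkl','wb')); cv2.imwrite('pics/w5raw.png',im)
im=cv2.resize(im,None,fx=1.5,fy=1.5)
for a,b in segs():
    P=np.linspace(a,b,12); q=(fproj(info,T(p,P))+.5)*1.5
    cv2.polylines(im,[q.astype(int)],False,(0,255,0),1)
cv2.imwrite('pics/w5.png',im)
im=ctrl.camera('top')[:,:,::-1]; cv2.imwrite('pics/t5.png',cv2.resize(im[180:270,110:330],None,fx=3.6,fy=3.6))
print([(x['pixel'],x['confidence']) for x in ctrl.tip_of('wrist','jar_center')])
E
```

```text
[414.94192128 115.58906175 277.46876333] 85.47127188975905 22.0
[([308.2, 171.7], 0.61)]
```

View pics/w5.png

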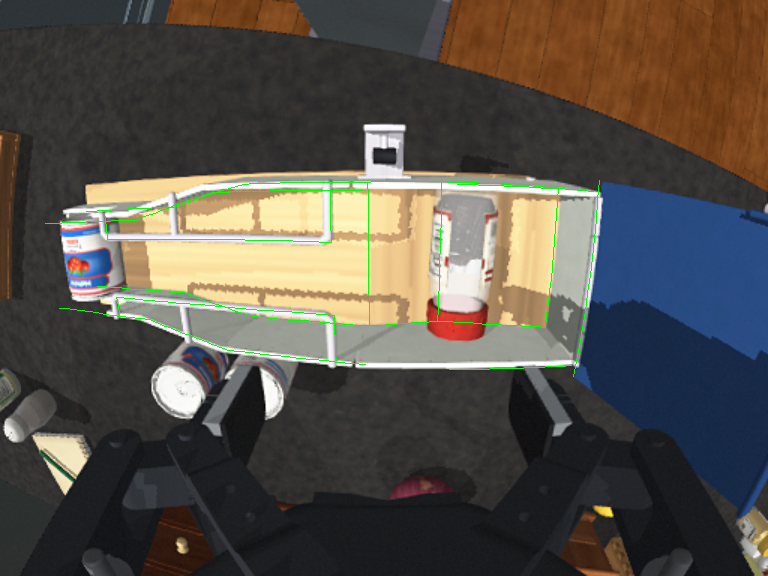

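View pics/t5.png

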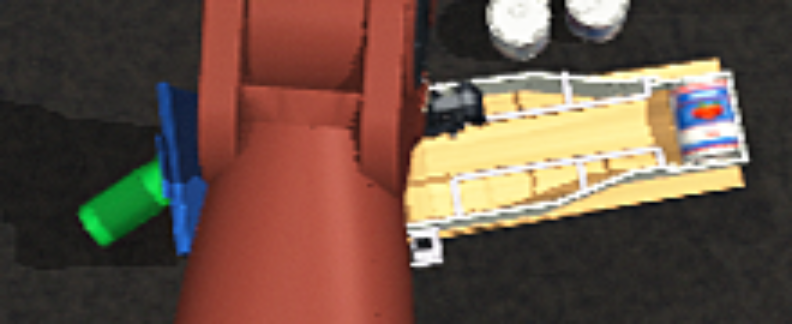

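```bash
cat >> h.py <<'E'
def fon_z(info,px,z):
    u=(np.array(px)-[info['cx'],info['cy']])/info['fx']; th=np.linalg.norm(u)
    d=np.r_[np.sin(th)*u/th,np.cos(th)]; d=R.from_rotvec(info['orientation']).apply(d)
    o=info['xyz']; return o+d*(z-o[2])/d[2]
E
python3 - <<'E'
from h import *
p=pickle.load(open('disp.pkl','rb')); info=pickle.load(open('wi5.pkl','rb'))
inv=lambda P:R.from_euler('z',-p[2]).apply(P-[p[0],p[1],0])
for q in [(467,198),(457,326),(462,262),(437,205),(497,205),(427,318),(489,320),(462.3,257.5)]:
    print(q,inv(fon_z(info,np.array(q)/1.5-.5,86)).round(1))
E
```

```text
(467, 198) [-46.4 150.3  86. ]
(457, 326) [ 50.8 147.3  86. ]
(462, 262) [  0.4 148.5  86. ]
(437, 205) [-41. 129.  86.]
(497, 205) [-42.  172.4  86. ]
(427, 318) [ 44.1 124.   86. ]
(489, 320) [ 46.  172.1  86. ]
(462.3, 257.5) [ -3.  148.6  86. ]
```

```bash
python3 - <<'E'
from h import *
from plant import ctrl
p=pickle.load(open('disp.pkl','rb')); s=ctrl.sense()
P=T(p,[1,148.5,0])[0]; print(rel(s['eef_pos'],s['tcp_rot'],[P[0],P[1],94],Rdown(p[2]+np.pi/2-.025)),s['eef_pos'])
E
```

```text
(array([ -2.1,  54.3, 183.1]), array([ 0.0005, -0.0018,  0.0252])) [414.62082181 115.54375655 277.06681033]
```

Request:
apply_moves --motion '[[[-2,54,0],[0,0,0.025],0],[[-2,54,60],[0,0,0.025],0],[[-2,54,110],[0,0,0.025],0],[[-2,54,150],[0,0,0.025],0],[[-2,54,170],[0,0,0.025],0],[[-2,54,183],[0,0,0.025],0],[[-2,54,183],[0,0,0.025],0]]'

```text
t: 9.4
eef_pos: [404.8, 168.7, 94.5]
tcp_rot: [0.303, -3.125, -0.0]
force: [0.2, -0.2, 0.7]
finger_gap: 85.4
```

```bash
python3 - <<'E'
from h import *
from plant import ctrl
im=ctrl.camera('wrist')[:,:,::-1].copy()
cv2.imwrite('pics/w6.png',cv2.resize(im,None,fx=1.5,fy=1.5))
E
```

```text
(no output)
```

View pics/w6.png

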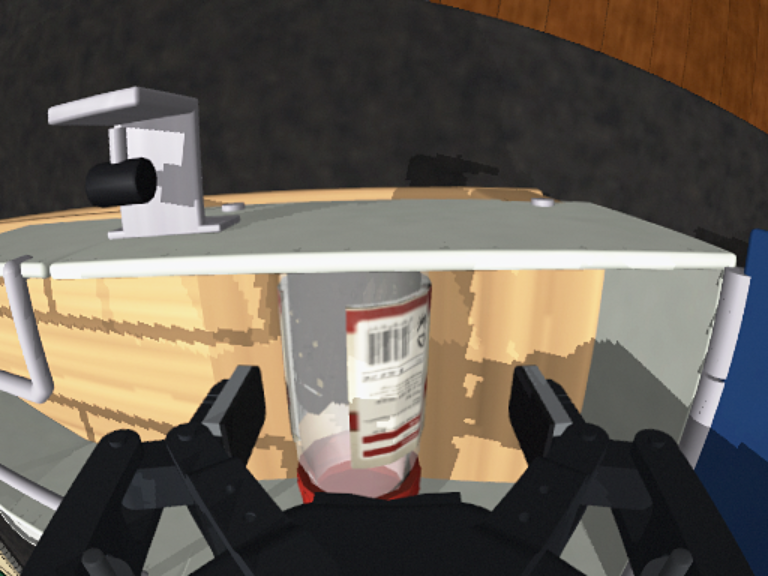

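Request:
apply_moves --motion '[[[0,-7,0],[0,0,0],0],[[0,-7,0],[0,0,0],0.3],[[0,-7,0],[0,0,0],0.5],[[0,-7,0],[0,0,0],1],[[0,-7,0],[0,0,0],1],[[0,-7,0],[0,0,0],1],[[0,-7,0],[0,0,0],1]]' --grip_force 30

```text
t: 10.32
eef_pos: [407.1, 161.8, 95.8]
tcp_rot: [-0.303, 3.126, -0.001]
force: [-0.7, -2.4, 6.1]
finger_gap: 43.0
```

```bash
python3 - <<'E'
from h import *
from plant import ctrl
im=ctrl.camera('wrist')[:,:,::-1].copy()
cv2.imwrite('pics/w7.png',cv2.resize(im,None,fx=1.5,fy=1.5))
E
```

View pics/w7.png

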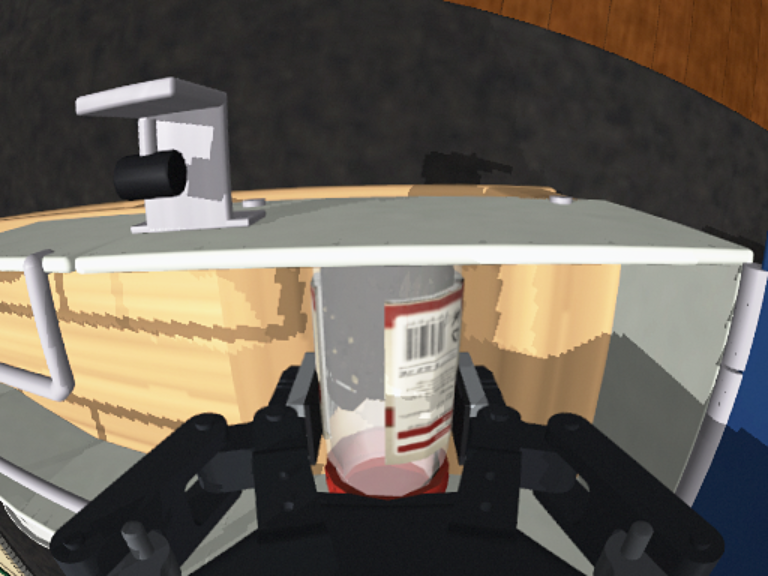

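Request:
apply_moves --motion '[[[0,0,0],[0,0,0],1],[[0,0,-5],[0,0,0],1],[[0,0,-15],[0,0,0],1],[[0,0,-35],[0,0,0],1],[[0,0,-60],[0,0,0],1],[[0,0,-90],[0,0,0],1],[[0,0,-120],[0,0,0],1],[[0,0,-150],[0,0,0],1],[[0,0,-150],[0,0,0],1]]' --grip_force 50

```text
t: 11.5
eef_pos: [407.7, 162.1, 247.8]
tcp_rot: [-0.303, 3.123, 0.0]
force: [0.4, 0.5, -1.4]
finger_gap: 42.8
```

```bash
python3 - <<'E'
from h import *
from plant import ctrl
t=pickle.load(open('tray.pkl','rb')); s=ctrl.sense()
im=ctrl.camera('wrist')[:,:,::-1].copy()
cv2.imwrite('pics/w8.png',im)
P=T(t,[0,0,0])[0]; print(s['eef_pos'],s['force'],s['finger_gap'],rel(s['eef_pos'],s['tcp_rot'],[P[0],P[1],240],Rdown(t[2]+np.pi/2)))
E
```

```text
[407.67245614 162.05270554 247.76910299] [ 0.43140693  0.54677246 -1.39431134] 42.76724638573669 (array([  76.2, -550.7,    7.6]), array([0.0004, 0.0038, 0.2763]))
```

View pics/w8.png

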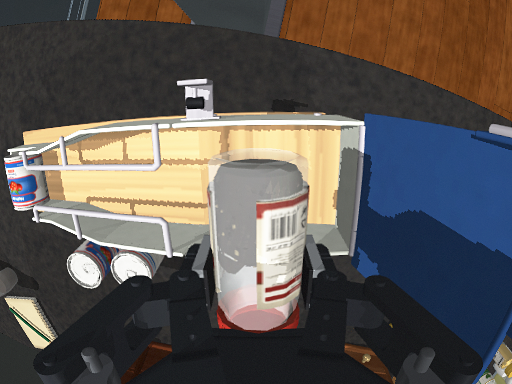

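Request:
apply_moves --motion '[[[2,-15,0],[0,0,0.01],1],[[6,-45,0],[0,0,0.03],1],[[12,-85,0],[0,0,0.05],1],[[18,-130,0],[0,0,0.07],1],[[24,-175,0],[0,0,0.09],1],[[30,-220,0],[0,0,0.11],1],[[37,-265,0],[0,0,0.13],1],[[43,-310,0],[0,0,0.15],1],[[49,-355,0],[0,0,0.17],1],[[55,-400,0],[0,0,0.2],1],[[62,-445,0],[0,0,0.22],1],[[68,-490,0],[0,0,0.25],1],[[73,-525,0],[0,0,0.27],1],[[75,-545,0],[0,0,0.276],1],[[76,-551,0],[0,0,0.276],1],[[76,-551,0],[0,0,0.276],1]]'

```text
t: 13.55
eef_pos: [437.3, -393.2, 244.5]
tcp_rot: [-0.131, -3.138, -0.002]
force: [-0.2, 0.5, -1.2]
finger_gap: 42.4
```

```bash
python3 - <<'E'
from h import *
from plant import ctrl
t=pickle.load(open('tray.pkl','rb')); s=ctrl.sense()
info=ctrl.camera_info('wrist'); im=ctrl.camera('wrist')[:,:,::-1].copy()
pickle.dump(info,open('wi9.pkl','wb'))
im=cv2.resize(im,None,fx=1.5,fy=1.5)
B=[(-65,-65,6),(65,-65,6),(65,65,6),(-65,65,6),(-65,-65,6)]; O=[(-71,-71,32),(131,-71,32),(131,71,32),(-71,71,32),(-71,-71,32)]
for C in (B,O):
  for a,b in zip(C,C[1:]):
    q=(fproj(info,T(t,np.linspace(a,b,12)))+.5)*1.5
    cv2.polylines(im,[q.astype(int)],False,(0,255,0),1)
cv2.imwrite('pics/w9.png',im)
print(s['eef_pos'])
E
```

```text
[ 437.27428491 -393.22768493  244.52099246]
```

View pics/w9.png

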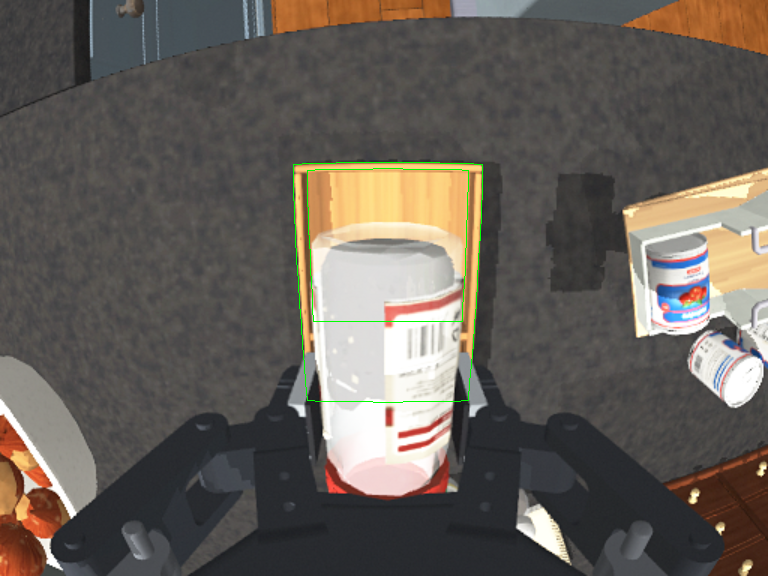

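Request:
apply_moves --motion '[[[0,0,15],[0,0,0],1],[[0,0,45],[0,0,0],1],[[0,0,80],[0,0,0],1],[[0,0,115],[0,0,0],1],[[0,0,145],[0,0,0],1],[[0,0,170],[0,0,0],1],[[0,0,185],[0,0,0],1],[[0,0,195],[0,0,0],1],[[0,0,201],[0,0,0],1],[[0,0,201],[0,0,0],1]]'

```text
t: 14.85
eef_pos: [438.0, -393.5, 44.4]
tcp_rot: [0.13, 3.139, -0.0]
force: [0.7, -0.1, -1.5]
finger_gap: 42.1
```

Request:
apply_moves --motion '[[[0,0,2],[0,0,0],1],[[0,0,2],[0,0,0],1]]'

```text
t: 15.1
eef_pos: [438.1, -393.7, 42.6]
tcp_rot: [0.13, 3.138, -0.001]
force: [-0.3, 0.5, -0.5]
finger_gap: 42.3
```

Request:
apply_moves --motion '[[[0,0,2],[0,0,0],1],[[0,0,2],[0,0,0],1]]'

```text
t: 15.35
eef_pos: [437.9, -393.4, 40.1]
tcp_rot: [-0.13, -3.139, -0.0]
force: [0.4, -0.2, -1.3]
finger_gap: 42.1
```

Request:
apply_moves --motion '[[[0,0,2],[0,0,0],1],[[0,0,2],[0,0,0],1]]'

```text
t: 15.6
eef_pos: [437.8, -393.3, 38.0]
tcp_rot: [-0.13, -3.139, -0.0]
force: [-0.4, 0.8, -1.1]
finger_gap: 42.5
```

Request:
apply_moves --motion '[[[0,0,2],[0,0,0],1],[[0,0,2],[0,0,0],1]]'

```text
t: 15.85
eef_pos: [437.9, -393.6, 37.3]
tcp_rot: [-0.13, -3.139, 0.0]
force: [-4.3, 3.9, 9.6]
finger_gap: 42.8
```

```bash
python3 - <<'E'
from h import *
from plant import ctrl
print(ctrl.sense()['force'])
im=ctrl.camera('side')[:,:,::-1]; cv2.imwrite('pics/s10.png',cv2.resize(im[240:350,210:360],None,fx=5,fy=5))
E
```

```text
[-4.33118043  3.86658528  9.62559627]
```

View pics/s10.png

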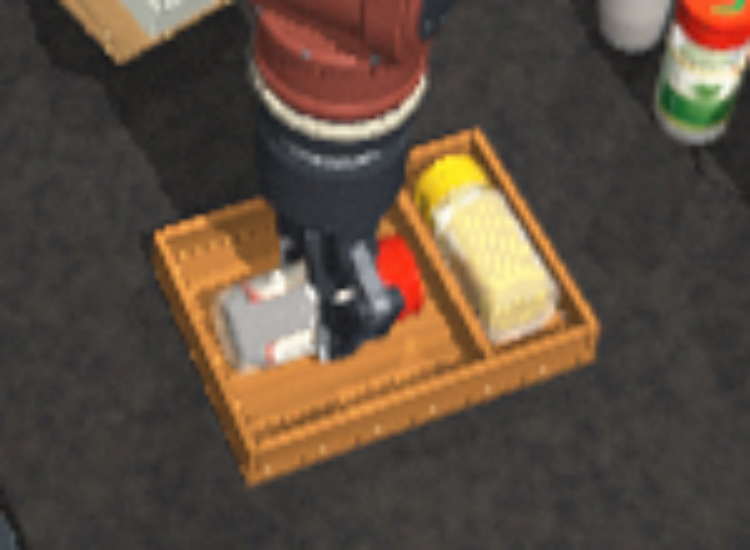

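Request:
apply_moves --motion '[[[0,0,-1],[0,0,0],1],[[0,0,-1],[0,0,0],0.46],[[0,0,-1],[0,0,0],0.42],[[0,0,-1],[0,0,0],0.35],[[0,0,-1],[0,0,0],0.25],[[0,0,-1],[0,0,0],0.25],[[0,0,-10],[0,0,0],0.25],[[0,0,-40],[0,0,0],0.25],[[0,0,-90],[0,0,0],0.25],[[0,0,-150],[0,0,0],0.25],[[0,0,-150],[0,0,0],0.25]]' --grip_force 20

```text
t: 17.27
eef_pos: [439.6, -395.8, 192.9]
tcp_rot: [0.13, 3.133, -0.012]
force: [0.8, -0.9, -0.5]
finger_gap: 64.3
```

```bash
python3 - <<'E'
from h import *
from plant import ctrl
t=pickle.load(open('tray.pkl','rb'))
im=ctrl.camera('side')[:,:,::-1]; a=cv2.resize(im[240:350,210:360],None,fx=4,fy=4)
cv2.imwrite('pics/s11.png',a)
I=pickle.load(open('I.pkl','rb'))
r=ctrl.outline_of('side','jar_center'); print([(x['box'],x['confidence']) for x in r], proj(I['side'],T(t,[0,0,28])))
info=ctrl.camera_info('wrist'); im=ctrl.camera('wrist')[:,:,::-1]
im=cv2.resize(im,None,fx=1.5,fy=1.5)
B=[(-65,-65,6),(65,-65,6),(65,65,6),(-65,65,6),(-65,-65,6)]; O=[(-71,-71,32),(131,-71,32),(131,71,32),(-71,71,32),(-71,-71,32)]
for C in (B,O):
  for a,b in zip(C,C[1:]):
    q=(fproj(info,T(t,np.linspace(a,b,12)))+.5)*1.5
    cv2.polylines(im,[q.astype(int)],False,(0,255,0),1)
cv2.imwrite('pics/w11.png',im)
E
```

```text
[([253.8, 287.1, 43.7, 31.1], 0.97), ([154.6, 147.6, 10.4, 7.3], 0.52)] [[273.16310329 300.0824199 ]]
```

View pics/s11.png

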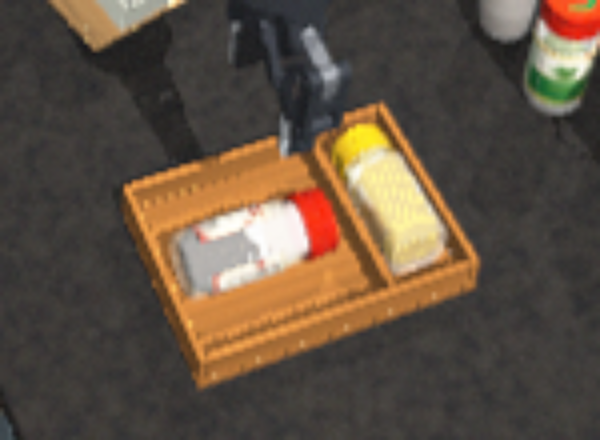

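View pics/w11.png

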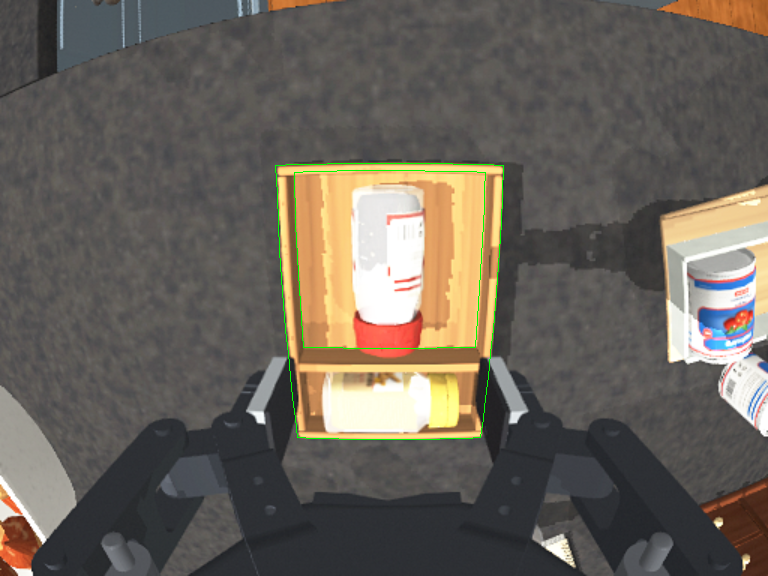

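```bash
python3 - <<'E'
from h import *
from plant import ctrl
I=pickle.load(open('I.pkl','rb'));p=pickle.load(open('disp.pkl','rb'))
for th in (1.65,1.7,1.75,1.8,1.85,1.9):
    q=T(p,[0,224-150*np.cos(th),142.5+150*np.sin(th)])
    print(th,proj(I['side'],q).round(1),proj(I['top'],q).round(1))
print('obs side 163.8,101.4 top 156.6,226.1')
s=ctrl.sense()
P=T(p,[0,302,0])[0]; print(P, s['eef_pos'], rel(s['eef_pos'],s['tcp_rot'],[P[0],P[1],400],Rdown(p[2]+np.pi/2)))
E
```

```text
1.65 [[169.8 107.5]] [[167.7 224.1]]
1.7 [[168.7 106.8]] [[165.  224.6]]
1.75 [[167.6 106.2]] [[162.5 225.1]]
1.8 [[166.6 105.8]] [[160.  225.7]]
1.85 [[165.6 105.4]] [[157.5 226.2]]
1.9 [[164.6 105.2]] [[155.2 226.8]]
obs side 163.8,101.4 top 156.6,226.1
[370.42179644 318.69315818   0.        ] [ 437.81033941 -393.35230891  185.98839028] (array([ 126.1,  704.1, -213.8]), array([ 3.000e-04, -1.000e-04, -3.007e-01]))
```

Request:
apply_moves --motion '[[[0,0,-60],[0,0,0],1],[[0,0,-120],[0,0,0],1],[[0,10,-180],[0,0,0],1],[[3,50,-214],[0,0,-0.02],1],[[10,105,-214],[0,0,-0.05],1],[[16,160,-214],[0,0,-0.08],1],[[23,215,-214],[0,0,-0.11],1],[[29,270,-214],[0,0,-0.13],1],[[36,325,-214],[0,0,-0.15],1],[[45,380,-214],[0,0,-0.17],1],[[58,435,-214],[0,0,-0.19],1],[[72,490,-214],[0,0,-0.22],1],[[86,545,-214],[0,0,-0.25],1],[[100,600,-214],[0,0,-0.27],1],[[114,655,-214],[0,0,-0.29],1],[[126,700,-214],[0,0,-0.3],1],[[130,716,-214],[0,0,-0.3],1],[[130,716,-214],[0,0,-0.3],1]]' --grip_force 30

```text
t: 19.68
eef_pos: [367.3, 331.1, 399.1]
tcp_rot: [0.343, -3.121, 0.001]
force: [-0.3, -0.5, 0.4]
finger_gap: -0.4
```

```bash
python3 - <<'E'
from h import *
from plant import ctrl
p=pickle.load(open('disp.pkl','rb')); s=ctrl.sense()
inv=lambda P:R.from_euler('z',-p[2]).apply(P-[p[0],p[1],0])
print(inv(s['eef_pos']),s['finger_gap'],s['force'])
P=T(p,[0,315,310])[0]; print(rel(s['eef_pos'],s['tcp_rot'],P,Rdown(p[2]+np.pi/2)))
im=ctrl.camera('side')[:,:,::-1]; cv2.imwrite('pics/s12.png',cv2.resize(im[20:250,90:300],None,fx=3,fy=3)[:600])
im=ctrl.camera('wrist')[:,:,::-1]; cv2.imwrite('pics/w12.png',cv2.resize(im,None,fx=1.5,fy=1.5))
E
```

```text
[ -0.40805602 314.8228849  399.14503224] -0.406426769980123 [-0.31038113 -0.48908601  0.43594343]
(array([-0.6,  0.2, 89.1]), array([-0.0007, -0.0021,  0.0009]))
```

View pics/s12.png

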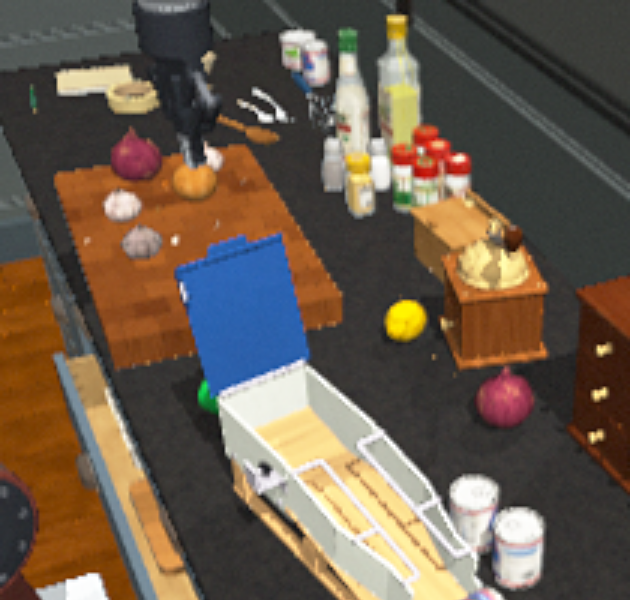

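View pics/w12.png

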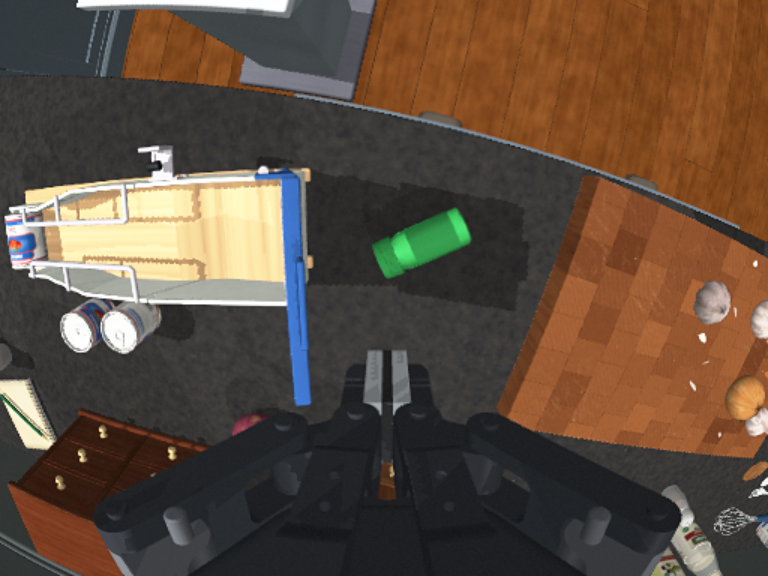

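Request:
apply_moves --motion '[[[0,0,30],[0,0,0],1],[[0,0,60],[0,0,0],1],[[0,0,89],[0,0,0],1],[[0,0,89],[0,0,0],1],[[0,-10,89],[0,0,0],1],[[0,-20,89],[0,0,0],1],[[0,-30,88],[0,0,0],1],[[0,-40,87],[0,0,0],1]]'

```text
t: 20.78
eef_pos: [376.5, 291.1, 313.9]
tcp_rot: [-0.34, 3.122, 0.001]
force: [-0.1, 0.6, 0.8]
finger_gap: 0.1
```

Request:
apply_moves --motion '[[[0,-12,-1],[0,0,0],1],[[0,-24,-2],[0,0,0],1],[[0,-34,-2],[0,0,0],1],[[0,-46,-2],[0,0,0],1],[[0,-59,-1],[0,0,0],1],[[0,-72,2],[0,0,0],1],[[0,-85,6],[0,0,0],1],[[0,-97,11],[0,0,0],1],[[0,-109,16],[0,0,0],1],[[0,-120,23],[0,0,0],1],[[0,-130,31],[0,0,0],1],[[0,-140,39],[0,0,0],1]]'

```text
t: 22.28
eef_pos: [406.4, 154.4, 273.7]
tcp_rot: [0.341, -3.123, -0.0]
force: [0.3, 1.2, -0.3]
finger_gap: -0.0
```

```bash
python3 - <<'E'
from h import *
from plant import ctrl
im=ctrl.camera('side')[:,:,::-1]; cv2.imwrite('pics/s13.png',cv2.resize(im[20:220,90:300],None,fx=3,fy=3))
E
```

```text
(no output)
```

View pics/s13.png

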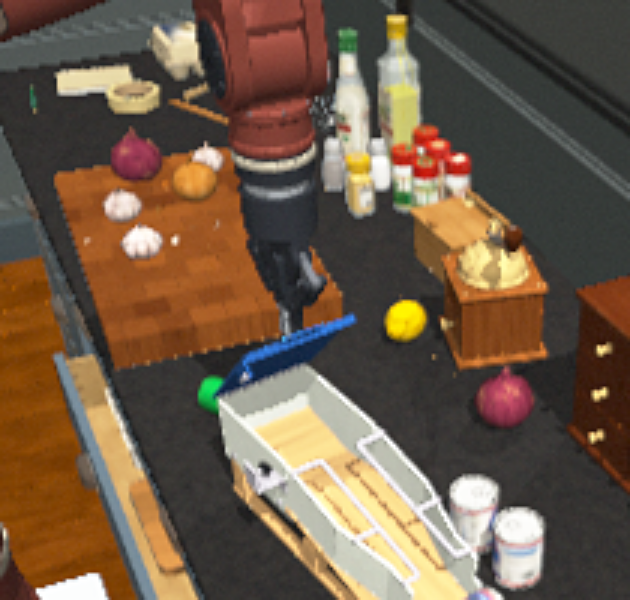

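Request:
apply_moves --motion '[[[0,-7,7],[0,0,0],1],[[0,-13,15],[0,0,0],1],[[0,-20,23],[0,0,0],1],[[0,-25,31],[0,0,0],1],[[0,-31,42],[0,0,0],1],[[0,-36,54],[0,0,0],1],[[0,-40,66],[0,0,0],1],[[0,-43,79],[0,0,0],1],[[0,-44,86],[0,0,0],1],[[0,-45,92],[0,0,0],1],[[0,-45,92],[0,0,0],1]]'

```text
t: 23.7
eef_pos: [415.9, 111.2, 181.9]
tcp_rot: [0.341, -3.123, -0.0]
force: [0.8, -0.4, 1.0]
finger_gap: 0.1
```

Request:
apply_moves --motion '[[[0,0,3],[0,0,0],1],[[0,0,6],[0,0,0],1],[[0,0,8],[0,0,0],1],[[0,0,8],[0,0,0],1]]'

```text
t: 24.2
eef_pos: [416.4, 110.9, 174.6]
tcp_rot: [-0.34, 3.122, -0.001]
force: [0.6, -2.4, 2.9]
finger_gap: -0.4
```

Request:
apply_moves --motion '[[[0,0,2],[0,0,0],1],[[0,0,4],[0,0,0],1],[[0,0,4],[0,0,0],1]]'

```text
t: 24.58
eef_pos: [416.3, 111.0, 170.4]
tcp_rot: [-0.34, 3.122, -0.0]
force: [0.4, -1.8, 3.4]
finger_gap: -0.2
```

Request:
apply_moves --motion '[[[0,0,2],[0,0,0],1],[[0,0,2],[0,0,0],1]]'

```text
t: 24.82
eef_pos: [415.9, 111.3, 167.9]
tcp_rot: [0.341, -3.123, -0.001]
force: [1.0, -0.8, 0.7]
finger_gap: 0.3
```

Request:
apply_moves --motion '[[[0,0,2],[0,0,0],1],[[0,0,2],[0,0,0],1]]'

```text
t: 25.08
eef_pos: [415.9, 111.3, 166.3]
tcp_rot: [0.341, -3.123, -0.001]
force: [-1.4, -1.0, 3.9]
finger_gap: 0.2
```

Request:
apply_moves --motion '[[[0,0,1],[0,0,0],1],[[0,0,1],[0,0,0],1]]'

```text
t: 25.32
eef_pos: [416.0, 111.3, 166.2]
tcp_rot: [-0.341, 3.123, 0.0]
force: [-4.6, -0.7, 12.0]
finger_gap: 0.2
```

Request:
apply_moves --motion '[[[0,0,1],[0,0,0],1],[[0,0,1],[0,0,0],1]]'

```text
t: 25.58
eef_pos: [416.0, 111.3, 166.0]
tcp_rot: [-0.341, 3.122, 0.0]
force: [-7.0, -0.1, 19.4]
finger_gap: 0.1
```

Stiff stop: it is fully shut. I'll retreat and check.

Request:
apply_moves --motion '[[[0,0,-10],[0,0,0],1],[[0,0,-40],[0,0,0],1],[[0,0,-90],[0,0,0],1],[[0,0,-140],[0,0,0],1],[[0,0,-180],[0,0,0],1],[[0,40,-200],[0,0,0],1],[[0,90,-200],[0,0,0],1],[[0,150,-200],[0,0,0],1],[[0,210,-200],[0,0,0],1],[[0,270,-200],[0,0,0],1],[[0,320,-200],[0,0,0],1],[[0,320,-200],[0,0,0],1],[[0,320,-200],[0,0,0],1]]'

```text
t: 27.2
eef_pos: [347.0, 423.4, 363.9]
tcp_rot: [0.341, -3.122, 0.001]
force: [-0.2, 0.5, 0.8]
finger_gap: 0.1
```

```bash
python3 - <<'E'
from h import *
from plant import ctrl
im=ctrl.camera('side')[:,:,::-1]; cv2.imwrite('pics/s14.png',cv2.resize(im[100:350,130:380],None,fx=2.4,fy=2.4))
im=ctrl.camera('top')[:,:,::-1]; cv2.imwrite('pics/t14.png',cv2.resize(im[130:270,110:420],None,fx=2.5,fy=2.5))
E
```

```text
(no output)
```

View pics/s14.png

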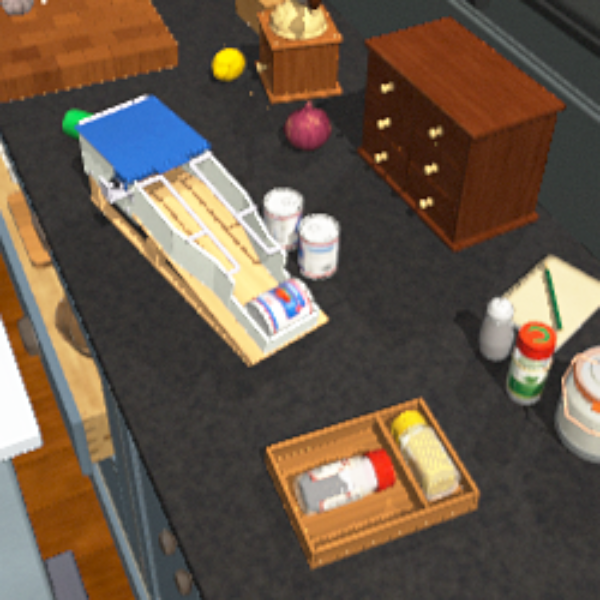

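View pics/t14.png

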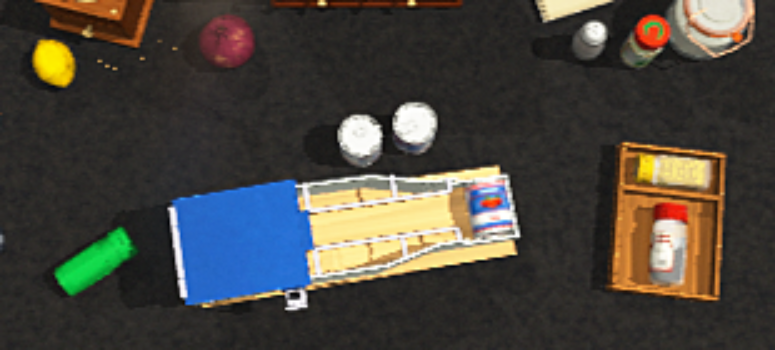

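The lid lies flat and stayed down after I let go. The jar is in the compartment and nothing else has moved.

```bash
python3 -c "
from plant import ctrl
print(ctrl.hand_in())"
```

```text
the job is handed in; nothing more can be done
None
```

I pushed the jar up the chute into the loading tray, laid it in the empty compartment of the spice tray, and swung the lid shut. The job was handed in at about 27 s; the hand-in gives no verdict.

- **Jar:** in the last wrist picture it lay near the middle of the compartment and was let go. It still lay there in the final side and top pictures. I lowered it until it touched the floor (about 10 N) before opening the jaws.
- **Lid:** while I pressed, the force fell off and then rose to a hard stop at about 19 N, which fits the catch being passed. The lid stayed flat after the arm backed off about 1.5 s earlier. I judged this from the pictures; the lid angle itself was not measured.
- **Everything else:** in the final side and top pictures I saw no movement of the tins, the mill, the standing jar, the yellow-capped jar or the green look-alike. I checked this by eye, not by measurement.
- **Failed or disagreed:** the first attempts to locate the dispenser from the automatic detections were wrong, with the yaw clearly off. I refitted it by hand from picture points, and the overlays then matched well, apart from the wall outline near the tin outlet, which stayed slightly off.

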